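Uncover a microscope eyepiece and hold its lens to the light screen

ROBOT

A 6-joint arm with a two-finger parallel gripper is mounted at the origin on the work surface. World frame = base frame: x ahead of the robot, y to its left, z up, the work surface at z = 0. Lengths are in m, angles in rad, forces in N, time in s.
With the tool pointing down it reaches from about 0.25 to 0.725 m from the base axis. Payload 4 kg.
Tool frame: the origin (TCP) lies on the centre line of the jaws, within the pads' length; the fingertips stand 11 mm ahead of it and the grasp point (between the pads) lies 8 mm behind it; z points along the fingers, x is the direction in which the jaws open and shut, and the axes are right-handed (so a half turn about z gives the same grasp; the last joint's range is limited). The gripper opens to 85 mm and grips with 20 to 120 N. Pads are 22 mm wide; open, the fingers measure 114 mm over their backs; the gripper's body (76 mm by 85 mm) begins 54 mm behind the grasp point. The pads swing forward as they close: fully open they stand 13 mm farther back than shut.
Start: joints at [1.306, 0.241, 0.005, 1.335, 0, 1.571], TCP at [0.131, 0.483, 0.203] pointing down, gripper open.
Joint ranges: [-2.72, 2.72], [-1.05, 1.87], [-1.09, 1.28], [-1.99, 2.15], [-1.42, 1.44], [-3.14, 3.14]. Speed limits (rad/s): [2.79, 2.79, 3.14, 3.14, 3.14, 3.14].

INTERFACE

Orientations are given as a unit quaternion [x, y, z, w].
In Python, from workcell import bot, viewer, order gives the robot as it stands. The module is installed in compiled form; this text tells all that it offers.
- The arm moves only by the tool send_rows, never from a script. Its argument "increments" is a list that holds one entry, the list of rows, each a list of 4 numbers: the shift along the tool's x, y, z in m, then the turn about the tool's z in degrees. A call has exactly 8 rows; each row shifts and turns the pose as measured when the row begins, along the tool's axes as they then stand; what a row does not reach is not made up. A row lasts 1/10 s, in which the tool goes at most 50 mm and 8.59 degrees, less where a joint would pass 70% of its speed; a pose out of reach is approached as far as the arm can. A call is refused whole if a number of a shift passes 0.05 or a number of a turn 8.59, either way. A call with a gripper value outside its range is refused whole. "hand" is the closure, from -1 (fully open) to 1 (shut), so that 0 is half open, set as the call begins (left out, the last holds). The fingers move at their own pace and stop on an object; the grip force is fixed at half the most. Time passes only in rows, so rows that do not move let the fingers close, or fill a call up. It gives the time, the measured TCP pose, the force and the opening at its end, in the units of the state.
- bot.get_obs(): the state, without advancing time (a new reading comes with each control period).
- viewer.camera(name): name is "side" or "top"; returns a dict with "image" (420x560x3 uint8, red, green, blue), "range_z" (420x560 float32, m along the optical axis (not along the pixel's ray), 0 where there is no reading), "camera_matrix" (3x3 intrinsics, pixels), "eye" and "rotation" of the camera in the world. Camera axes: x right, y down, z forward; pixel columns grow to the right and rows downward; lengths in m; the calibration is good to about 2 mm. A picture is of the moment at which its call begins.
- order.job_done(): hands the job in, once; it reports no verdict.
The state is a dict: "clock": time; "joint_pos": joint angles; "joint_vel": joint speeds; "tau": joint torques, N m; "eef_pos": TCP position; "tool_rot": TCP orientation; "ft_force": force on the tool from outside, world axes, zero at the start; "ft_torque": the same for the moment, N m; "grip_width": finger opening in m.
Only numpy, scipy, OpenCV 4.12 (cv2) and the standard library are available. Lean on these libraries where they do the work, as an engineer would, in place of code of your own. Each camera call takes 0.05 s, during which the arm holds its last target.

TASK

Lift the clear dust cover off the eyepiece in the rack and stand it upright on the small rubber mat. Then draw that eyepiece out of its socket and hold it up in front of the sloping light screen, its lower (barrel) end pointing squarely at the middle of the screen from about 10 cm away, so that the lens can be inspected. Finish still holding it there, still and touching only the gripper, and leave everything else on the bench where it is.

Things in the scene. Friction and masses are not known exactly. Their poses are not given: they have to be found in the camera images.
- eyepiece: The eyepiece under the dust cover, in one of the rack's sockets. 78 mm long, about 0.14 kg: steel barrel 30 mm diameter from z = 0 to 32, black cylindrical head 38 mm diameter from z = 32 to 78 (grip here). Origin at the centre of its lower (barrel) lens face, z along its axis up to the head. Stands upright, origin 10 mm above the bench, head's lower edge 2 mm above the rack. Lifts out freely.
- cover: Clear plastic dust cover, an upside-down cup, 0.06 kg: outer diameter 54 mm, inner 48 mm, wall height 62 mm (inner height 58 mm), with a black knob 18 mm diameter from z = 62 to 88 on top. Origin at the centre of its open lower rim, z up. Stands over the eyepiece on the rack (origin 40 mm above the bench); lifts straight off.
- mat: Fixed black rubber mat on the bench, 110 x 110 x 4 mm, empty; the cover goes here. Origin at the centre of its underside.
- rack: Fixed grey rack block, 70 (x) x 230 (y) x 40 mm high, with three sockets 32 mm diameter and 30 mm deep in a row along its y, at y = -75, 0 and 75 mm. An eyepiece stands in each. Origin at the centre of its underside. It may be on the left or on the right, with the light screen on the other side.
- screen: White opal light screen, 120 x 120 mm, in a black frame 140 x 140 x 18 mm, fixed on a low grey foot (120 x 140 mm), leaning back at 45 degrees. Origin at the centre of its white face, 78 mm above the bench; z is the outward normal of the face, up and towards the robot at 45 degrees; y is horizontal along the face. Upper edge 130 mm above the bench.
- spare_low: Bystander: a short eyepiece in another socket of the rack, 56 mm long, head 38 mm diameter, same barrel; its top is 66 mm above the bench. Origin at its lower end.
- spare_cone: Bystander: an eyepiece with a tapered head in another socket, 64 mm long, head 38 mm diameter at most, same barrel; its top is 74 mm above the bench. Origin at its lower end.
- oil_bottle: Bystander: amber bottle, 32 mm diameter, 75 mm high, upright. Origin at its base.
- blower: Bystander: black rubber lens blower standing nozzle up, 54 mm diameter, 95 mm high. Origin at its base.
- dish: Bystander: shallow glass dish, 90 mm diameter, 16 mm high. Origin at its base.
- screwdriver: Bystander: screwdriver lying flat, 160 mm long, x towards its tip.
There are look-alikes about, which are no part of the job. Leave any green or turquoise look-alike of the rack alone.

How it is judged:
On the way, in this order (a step that is already met when the one before it is completed fails the run):
1. the dust cover stands upright on the mat, let go (horizontal distance between cover and mat below 0.06 m and height (world z) of cover below 0.012 m and angle between cover's own z axis and vertical below 0.12 rad and contact force between cover and the fingers below 0.2 N and linear speed of cover below 0.03 m/s), for 0.2 s.
2. the eyepiece is drawn clear of its socket in the gripper (z of eyepiece in the frame of rack above 0.05 m and contact force between eyepiece and the fingers above 1 N), for 0.1 s.
At the end, for the whole second after the job is handed in: Cover upright on the mat (centres within 60 mm), let go. Eyepiece held still by the fingers, touching nothing else, lower end 60 to 150 mm in front of the screen, within 35 mm of its middle in x and in y, 90 mm or more up, axis within 0.22 rad of square to the screen, barrel end towards it (all of step 1 and x of eyepiece in the frame of screen between -0.035 and 0.035 m and y of eyepiece in the frame of screen between -0.035 and 0.035 m and z of eyepiece in the frame of screen between 0.06 and 0.15 m and angle between the z axis of eyepiece and the z axis of screen, either way round below 0.22 rad and z of screen in the frame of eyepiece below 0 m and height (world z) of eyepiece above 0.09 m and contact force between eyepiece and the fingers above 1 N and contact force between eyepiece and screen below 0.1 N and contact force between eyepiece and rack below 0.1 N and contact force between eyepiece and cover below 0.1 N and linear speed of eyepiece below 0.03 m/s and angular speed of eyepiece below 0.3 rad/s); the arm keeps its last pose, push and grip.
It fails at once if another eyepiece in the rack is disturbed (moved more than 20 mm) (distance of any of spare_low, spare_cone from where it was at the start of the episode above 0.02 m).
It fails at once if another thing on the bench is disturbed (moved more than 30 mm) (distance of any of oil_bottle, blower, dish, screwdriver from where it was at the start of the episode above 0.03 m).
It also fails if it takes over 54 s, if anything falls off the work surface, if the arm or the gripper's body presses on something with over 40 N, if the wrist force passes 120 N, or if a joint passes its speed limit or range.

## Working session

There is one attempt and no reset: what is moved stays moved. The work goes in short steps, Python scripts to look and compute and a tool call to move; the robot and the scene stay as the last step left them, time stands still between calls to the robot, and variables do not carry over. Pictures are saved under pics/ and viewed, and the job is handed in when it is done.

Besides the shell and the picture viewer there is one more tool, called after ">>>" as name(argument=value, ...), one argument or row to a line, values as JSON. send_rows: Moves the arm, as the interface text tells. Its arguments: {"type":"object","properties":{"increments":{"type":"array","items":{"type":"array","items":{"type":"array","items":{"type":"number"}}}},"hand":{"type":"number"}},"required":["increments"]}

```bash
mkdir -p pics
cat > h.py <<'E'
import numpy as np,cv2
from workcell import bot,viewer,order
def snap(n,f):
    c=viewer.camera(n); cv2.imwrite('pics/'+f+'.png',c['image'][:,:,::-1]); np.savez('pics/'+f+'.npz',**{k:np.array(v) for k,v in c.items()}); return c
def pt(c,u,v,z=None):
    K=c['camera_matrix'];z=c['range_z'][v,u] if z is None else z
    return np.array(c['eye'])+np.array(c['rotation'])@(np.linalg.inv(K)@np.array([u,v,1.])*z)
E
python3 - <<'E'
from h import *
for n in('side','top'):
    c=snap(n,n+'0');print(n,c['camera_matrix'],c['eye'],c['rotation'])
print(bot.get_obs())
E
```

```text
side [[452.01075372   0.         282.07898032]
 [  0.         452.01075372 210.68372194]
 [  0.           0.           1.        ]] [0.50254911 1.38829845 0.87687179] [-0.01059835  0.86902465 -0.49453129  0.01107438]
top [[494.88223694   0.         281.64989734]
 [  0.         494.88223694 206.12774238]
 [  0.           0.           1.        ]] [0.37621766 0.04942697 1.54322089] [ 0.70839632 -0.70358409  0.04246871 -0.03661262]
{'clock': 0.1, 'joint_pos': array([ 1.30603506e+00,  2.41297333e-01,  3.88300280e-03,  1.33518773e+00,
       -1.41610900e-05,  1.57078850e+00]), 'joint_vel': array([-0.00063794, -0.00205341,  0.00165986, -0.00052024,  0.0005399 ,
       -0.00024983]), 'tau': array([-1.40027769e-04, -3.73138082e+01,  2.53010416e+01,  1.08607637e-02,
       -4.10925975e-05, -5.84979873e-06]), 'eef_pos': array([0.13068681, 0.48199661, 0.20173132]), 'tool_rot': array([ 7.94251303e-01,  6.07588720e-01, -7.12805080e-04,  5.54189579e-04]), 'ft_force': array([ 0.16071022, -0.49929965, -1.02273719]), 'ft_torque': array([-0.00477792, -0.01375069,  0.0016952 ]), 'grip_width': 0.08558667850246937}
```

View pics/top0.png

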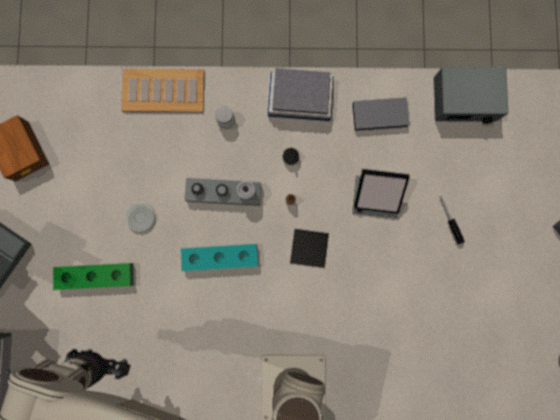

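View pics/side0.png

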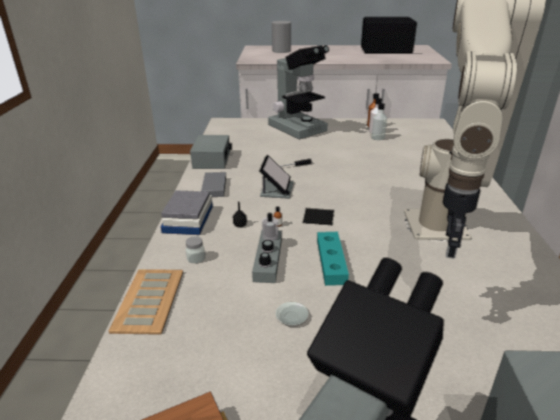

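```bash
cat > h.py <<'E'
import numpy as np,cv2
from scipy.spatial.transform import Rotation as R
from workcell import bot,viewer,order
def snap(n,f):
    c=viewer.camera(n); cv2.imwrite('pics/'+f+'.png',c['image'][:,:,::-1]); np.savez('pics/'+f+'.npz',**{k:np.array(v) for k,v in c.items()}); return c
def load(f): return dict(np.load('pics/'+f+'.npz'))
def ray(c,u,v): return R.from_quat(c['rotation']).as_matrix()@(np.linalg.inv(c['camera_matrix'])@np.array([u,v,1.]))
def pt(c,u,v,z=None):
    z=c['range_z'][int(round(v)),int(round(u))] if z is None else z
    return np.array(c['eye'])+ray(c,u,v)*z
def ptz(c,u,v,h):
    d=ray(c,u,v);e=np.array(c['eye']);return e+d*(h-e[2])/d[2]
def cloud(c):
    v,u=np.indices(c['range_z'].shape);z=c['range_z'];K=c['camera_matrix']
    p=np.stack([(u-K[0,2])/K[0,0]*z,(v-K[1,2])/K[1,1]*z,z],-1)
    return p@R.from_quat(c['rotation']).as_matrix().T+c['eye']
def proj(c,p):
    q=R.from_quat(c['rotation']).inv().apply(np.array(p)-c['eye']);q=q@c['camera_matrix'].T;return q[...,:2]/q[...,2:]
E
python3 - <<'E'
from h import *
np.set_printoptions(precision=4,suppress=True)
t=load('top0');s=load('side0')
print('bench',pt(t,340,300),pt(s,400,250))
for n,u,v in[('rack',210,201),('knob',247,189),('e1',197,188),('e2',222,190),('mat',310,248),('scr',381,192)]:print(n,pt(t,u,v))
for n,u,v in[('knobside',270,218),('mat',318,216)]:print(n,pt(s,u,v))
P=cloud(t)
reg=P[150:235,165:280].copy();z=reg[...,2]
m=(z>.033)&(z<.045)&(reg[...,1]<.35)
x=reg[m][:,:2];r=cv2.minAreaRect((x*1000).astype(np.float32));print('rack rect',r,m.sum(),np.median(reg[m][:,2]))
# mat
img=t['image'].astype(int).sum(2)
mm=(img<120);mm[:225]=0;mm[270:]=0;mm[:,:285]=0;mm[:,335:]=0
q=np.array([ptz(t,u,v,.004)[:2] for v,u in np.argwhere(mm)]);print('mat',cv2.minAreaRect((q*1000).astype(np.float32)),q.mean(0))
# screen face
mw=np.zeros(img.shape,bool);mw[175:207,363:402]=1
im=t['image'].astype(int)
mw&=(im.sum(2)>300)
q=P[mw];c0=q.mean(0);U,S,V=np.linalg.svd(q-c0,full_matrices=False);print('screen',c0,V[2],S,mw.sum())
big=cv2.resize(t['image'][150:270,170:420,::-1],None,fx=3.2,fy=3.2,interpolation=2);cv2.imwrite('pics/c1.png',big)
big=cv2.resize(s['image'][140:300,220:350,::-1],None,fx=3.7,fy=3.7,interpolation=2);cv2.imwrite('pics/c2.png',big)
E
```

```text
bench [ 0.2603 -0.1443 -0.0016] [ 0.1555  0.1561 -0.0035]
rack [0.5593 0.2565 0.0403]
knob [0.5854 0.139  0.1209]
e1 [0.595  0.2926 0.0682]
e2 [0.5897 0.2176 0.0666]
mat [ 0.4191 -0.0513  0.0078]
scr [ 0.5851 -0.2586  0.0817]
knobside [0.5845 0.1506 0.1136]
mat [ 0.4192 -0.0441  0.0039]
rack rect ((590.5874633789062, 220.42071533203125), (230.07455444335938, 71.2528076171875), 87.05228424072266) 1075 0.03931674525875328
mat ((419.781005859375, -49.71798324584961), (99.39657592773438, 99.40213012695312), 82.7915267944336) [ 0.4211 -0.0523]
screen [ 0.5854 -0.2576  0.089 ] [-0.9957 -0.0094 -0.0917] [3.429  1.0581 0.8285] 1114
```

View pics/c1.png

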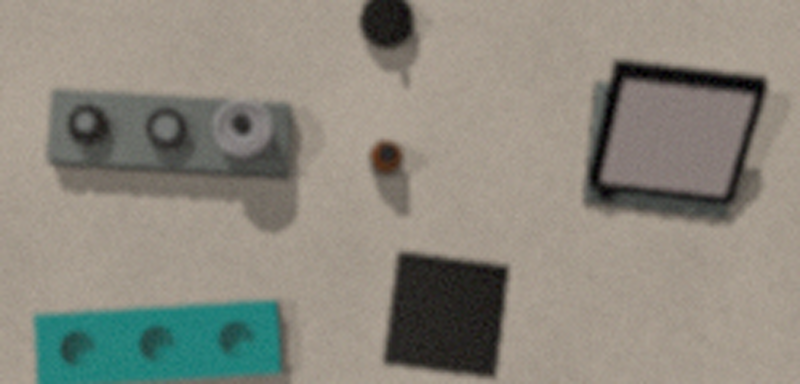

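View pics/c2.png

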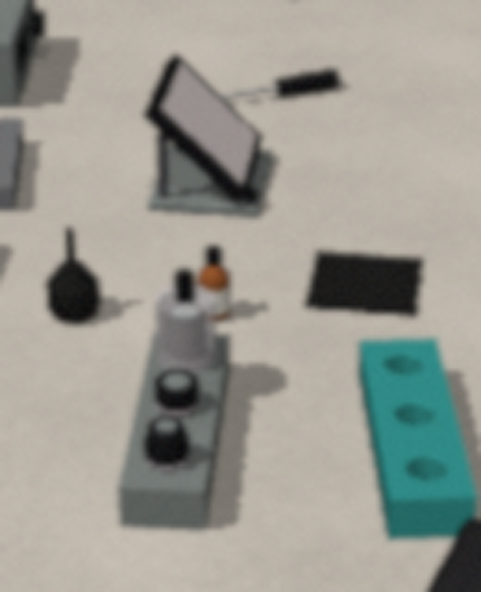

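The target is the grey rack at top-view (223,192), with the cover at (247,189) on its right-hand (−y) socket. The turquoise rack at (220,258) and the green one at (92,276) are look-alikes: wrong colour and empty. The crop shows the black knob through the white ring of the cover only on the grey rack. Next I refine the cover, mat and screen positions.

Run:
```python
from h import *
np.set_printoptions(precision=4,suppress=True)
t=load('top0');s=load('side0')
print('knob top',ptz(t,245.9,188.8,.128),'side',ptz(s,183/3.7+220,278/3.7+140,.126))
c=np.array([.5906,.2204]);print('rack model cover',c-.075*np.array([.0515,.9987]))
for nm,f,b,thr in(('top',t,(165,222,350,415),1),('side',s,(150,200,255,300),1)):
    im=f['image'].astype(int);g=im.sum(2)
    r0,r1,c0,c1=b
    # white-ish lilac: blue>=red-ish compared with bench
    m=np.zeros(g.shape,np.uint8);sub=im[r0:r1,c0:c1];m[r0:r1,c0:c1]=((sub.sum(2)>270)&(sub[...,0]-sub[...,2]<22))
    n,l,st,ce=cv2.connectedComponentsWithStats(m);k=1+st[1:,4].argmax();mm=(l==k)
    cn=max(cv2.findContours(mm.astype(np.uint8),0,2)[0],key=cv2.contourArea)
    ap=cv2.approxPolyDP(cv2.convexHull(cn),3,True)[:,0];print(nm,st[k],ce[k],ap.tolist())
    P=cloud(f);e=cv2.erode(mm.astype(np.uint8),np.ones((5,5)))>0;q=P[e]
    md=np.median(q,0);q=q[np.abs(q-md).max(1)<.1]
    for i in range(6):
        c0_=q.mean(0);V=np.linalg.svd(q-c0_,full_matrices=False)[2];d=(q-c0_)@V[2];q=q[np.abs(d)<max(.006,2*np.median(abs(d)))]
    nn=V[2]*np.sign(V[2][2]);print(len(q),c0_,nn,'centre',ptz(f,*ce[k],.078))
```

```text
knob top [0.5849 0.1417 0.128 ] side [0.5859 0.1532 0.126 ]
rack model cover [0.5867 0.1455]
top [ 358  175   47   36 1299] [380.8722 192.6328] [[366, 175], [404, 180], [395, 210], [358, 205]]
955 [ 0.5832 -0.2586  0.0793] [-0.7061  0.0736  0.7042] centre [ 0.5837 -0.259   0.078 ]
side [ 255  150   45   50 1845] [277.2916 173.1621] [[299, 150], [299, 199], [255, 199], [255, 150]]
133 [ 0.5561 -0.3875  0.0155] [ 0.2011 -0.3709  0.9066] centre [ 0.577  -0.2513  0.078 ]
```

```bash
cat >> h.py <<'E'
def plan(target,xang=None,n=8,wp_turn=8.5):
    o=bot.get_obs();p=np.array(o['eef_pos']);M=R.from_quat(o['tool_rot'])
    d=(np.array(target)-p)/n
    a=np.degrees(np.arctan2(*M.as_matrix()[[1,0],0]));turn=0
    if xang is not None: turn=-((xang-a+90)%180-90)/n
    print('at',p.round(4),'xang',round(a,1),'zax',M.as_matrix()[:,2].round(3),'t',o['clock'],'w',round(o['grip_width'],4),'F',np.round(o['ft_force'],1))
    rows=[]
    for i in range(n):
        q=M.inv().apply(d);rows.append([round(float(x),3) for x in q]+[round(turn,1)]);M=M*R.from_euler('z',turn,degrees=True)
    for k in range(0,n,8): print(rows[k:k+8])
E
python3 -c "
from h import *
plan([.586,.145,.2],-3,16)"
```

```text
at [0.1307 0.482  0.2017] xang 74.8 zax [-0.    -0.002 -1.   ] t 0.1 w 0.0856 F [ 0.2 -0.5 -1. ]
[[-0.013, 0.033, 0.0, np.float64(4.9)], [-0.01, 0.034, 0.0, np.float64(4.9)], [-0.007, 0.035, 0.0, np.float64(4.9)], [-0.004, 0.035, 0.0, np.float64(4.9)], [-0.001, 0.035, 0.0, np.float64(4.9)], [0.002, 0.035, 0.0, np.float64(4.9)], [0.005, 0.035, 0.0, np.float64(4.9)], [0.008, 0.035, 0.0, np.float64(4.9)]]
[[0.011, 0.034, 0.0, np.float64(4.9)], [0.014, 0.033, 0.0, np.float64(4.9)], [0.016, 0.031, 0.0, np.float64(4.9)], [0.019, 0.03, 0.0, np.float64(4.9)], [0.021, 0.028, 0.0, np.float64(4.9)], [0.024, 0.026, 0.0, np.float64(4.9)], [0.026, 0.024, 0.0, np.float64(4.9)], [0.028, 0.022, 0.0, np.float64(4.9)]]
```

>>> send_rows(
  increments=[
    [[-0.013, 0.033, 0, 4.9], [-0.01, 0.034, 0, 4.9], [-0.007, 0.035, 0, 4.9], [-0.004, 0.035, 0, 4.9], [-0.001, 0.035, 0, 4.9], [0.002, 0.035, 0, 4.9], [0.005, 0.035, 0, 4.9], [0.008, 0.035, 0, 4.9]],
  ],
  hand=-0.3,
)

```text
clock: 0.9
eef_pos: [0.36, 0.3069, 0.1977]
tool_rot: [0.955, 0.298, -0.004, 0.003]
ft_force: [0.4, 0.2, 1.0]
grip_width: 0.0551
```

```bash
python3 -c "
from h import *
plan([.586,.145,.18],-3,8)"
```

```text
at [0.36   0.3069 0.1977] xang 34.7 zax [-0.005 -0.007 -1.   ] t 0.9 w 0.0551 F [0.4 0.2 1. ]
[[0.012, 0.033, 0.002, np.float64(4.7)], [0.014, 0.032, 0.002, np.float64(4.7)], [0.017, 0.03, 0.002, np.float64(4.7)], [0.019, 0.029, 0.002, np.float64(4.7)], [0.022, 0.027, 0.002, np.float64(4.7)], [0.024, 0.025, 0.002, np.float64(4.7)], [0.026, 0.023, 0.002, np.float64(4.7)], [0.028, 0.021, 0.002, np.float64(4.7)]]
```

>>> send_rows(
  increments=[
    [[0.012, 0.033, 0.002, 4.7], [0.014, 0.032, 0.002, 4.7], [0.017, 0.03, 0.002, 4.7], [0.019, 0.029, 0.002, 4.7], [0.022, 0.027, 0.002, 4.7], [0.024, 0.025, 0.002, 4.7], [0.026, 0.023, 0.002, 4.7], [0.028, 0.021, 0.002, 4.7]],
  ],
)

```text
clock: 1.7
eef_pos: [0.5909, 0.133, 0.1769]
tool_rot: [0.999, -0.04, -0.006, 0.005]
ft_force: [-0.5, 1.2, -0.4]
grip_width: 0.0552
```

```bash
python3 -c "
from h import *
plan([.586,.145,.118],-3,8)
snap('side','s1')
s=load('s1');cv2.imwrite('pics/c3.png',cv2.resize(s['image'][170:290,200:330,::-1],None,fx=4.5,fy=4.5,interpolation=2))"
```

```text
at [0.5909 0.133  0.1769] xang -4.6 zax [-0.012 -0.009 -1.   ] t 1.7 w 0.0552 F [-0.5  1.2 -0.4]
[[-0.001, -0.002, 0.007, np.float64(-0.2)], [-0.001, -0.002, 0.007, np.float64(-0.2)], [-0.001, -0.002, 0.007, np.float64(-0.2)], [-0.001, -0.002, 0.007, np.float64(-0.2)], [-0.001, -0.002, 0.007, np.float64(-0.2)], [-0.001, -0.002, 0.007, np.float64(-0.2)], [-0.001, -0.002, 0.007, np.float64(-0.2)], [-0.001, -0.002, 0.007, np.float64(-0.2)]]
```

View pics/c3.png

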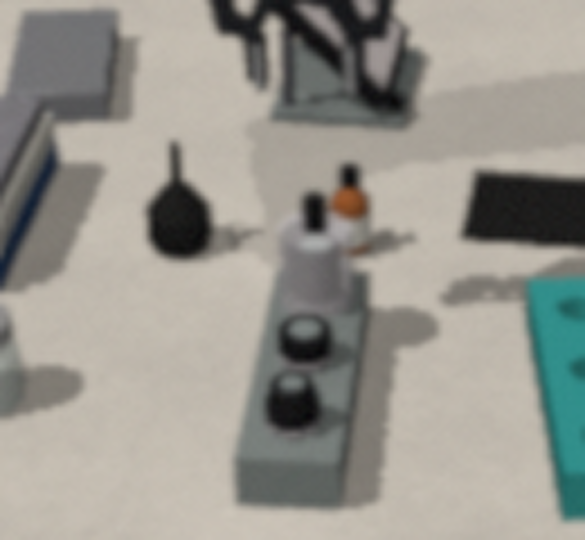

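>>> send_rows(
  increments=[
    [[-0.003, -0.006, 0.0, -0.8], [-0.003, -0.006, 0.002, -0.8], [0, 0, 0.008, 0], [0, 0, 0.012, 0], [0, 0, 0.012, 0], [0, 0, 0.012, 0], [0, 0, 0.008, 0], [0, 0, 0.003, 0]],
  ],
)

```text
clock: 2.55
eef_pos: [0.5834, 0.1446, 0.1115]
tool_rot: [1.0, -0.025, -0.008, 0.007]
ft_force: [0.3, -1.0, 0.1]
grip_width: 0.0552
```

```bash
python3 -c "
from h import *
plan([.586,.145,.118],-3,8)
snap('top','t2');snap('side','s2')
s=load('s2');t=load('t2');a=cv2.resize(s['image'][150:270,210:310,::-1],None,fx=4,fy=4,interpolation=2)
b=cv2.resize(t['image'][140:260,200:300,::-1],None,fx=4,fy=4,interpolation=2)
cv2.imwrite('pics/c4.png',np.hstack([a,b]))"
```

```text
at [0.5834 0.1446 0.1115] xang -2.9 zax [-0.016 -0.013 -1.   ] t 2.55 w 0.0552 F [ 0.3 -1.   0.1]
[[0.0, -0.0, -0.001, np.float64(0.0)], [0.0, -0.0, -0.001, np.float64(0.0)], [0.0, -0.0, -0.001, np.float64(0.0)], [0.0, -0.0, -0.001, np.float64(0.0)], [0.0, -0.0, -0.001, np.float64(0.0)], [0.0, -0.0, -0.001, np.float64(0.0)], [0.0, -0.0, -0.001, np.float64(0.0)], [0.0, -0.0, -0.001, np.float64(0.0)]]
```

View pics/c4.png

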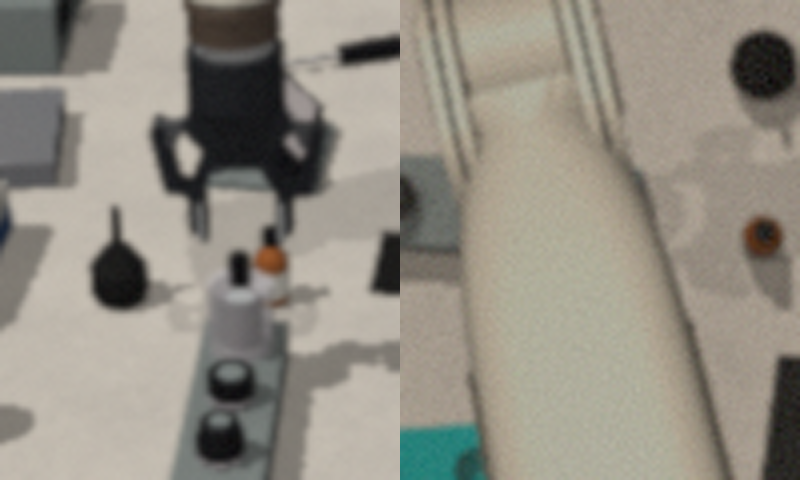

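```bash
python3 -c "
from h import *
np.set_printoptions(precision=4,suppress=True)
s=load('s2')
print(proj(s,[.5834,.1446,.1115]),proj(s,[.5834,.1446,.1005]))
P=cloud(s)
for v,u in [(203,260),(203,281),(190,270),(185,268),(217,270),(214,269),(225,270),(172,270),(200,261),(206,262)]: print(u,v,P[v,u])
q=bot.get_obs();print(q['eef_pos'],q['clock'],q['joint_pos'])
"
```

```text
[270.4621 217.5879] [270.5362 220.4744]
260 203 [0.6147 0.1536 0.1707]
281 203 [0.5485 0.1526 0.1707]
270 190 [0.5819 0.1558 0.2185]
268 185 [0.5879 0.1519 0.2338]
270 217 [0.5843 0.1534 0.1191]
269 214 [0.5878 0.1453 0.1254]
270 225 [0.5835 0.1749 0.1024]
270 172 [0.5788 0.1836 0.2936]
261 200 [0.6112 0.1526 0.181 ]
262 206 [0.5025 1.3883 0.8769]
[0.5838 0.1445 0.112 ] 2.65 [ 0.2471  0.5059  0.1563  1.2398 -0.0082  1.8683]
```

```bash
python3 -c "
from h import *
np.set_printoptions(precision=4,suppress=True)
c=snap('side','s3')
print(np.abs(c['image'].astype(int)-load('s2')['image']).max(), bot.get_obs()['eef_pos'])
for f,e in (('side0',[.131,.482,.2017]),('s1',[.591,.133,.177]),('s3',[.584,.1445,.112])):
    P=cloud(load(f)); d=P-np.array(e); m=(np.hypot(d[...,0],d[...,1])<.055)&(P[...,2]>.1)
    z=np.sort(P[m][:,2]);print(f,m.sum(),z[:12],z[-3:])
    m2=m&(P[...,2]<.28);vu=np.argwhere(m2);b=vu[vu[:,0].argsort()[::-1][:8]];print([(u,v,P[v,u].round(3).tolist()) for v,u in b])
"
```

```text
36 [0.5846 0.1445 0.1128]
side0 6928 [0.2423 0.2424 0.2441 0.2442 0.2443 0.2443 0.2446 0.2447 0.2448 0.2452
 0.2452 0.2454] [0.6868 0.6872 0.6872]
[(np.int64(454), np.int64(258), [0.134, 0.53, 0.242]), (np.int64(453), np.int64(258), [0.136, 0.53, 0.242]), (np.int64(455), np.int64(257), [0.133, 0.534, 0.248]), (np.int64(454), np.int64(257), [0.135, 0.532, 0.246]), (np.int64(453), np.int64(257), [0.138, 0.534, 0.248]), (np.int64(452), np.int64(257), [0.139, 0.531, 0.246]), (np.int64(451), np.int64(257), [0.14, 0.529, 0.244]), (np.int64(450), np.int64(257), [0.143, 0.529, 0.244])]
s1 3932 [0.1    0.1001 0.1001 0.1002 0.1002 0.1002 0.1002 0.1004 0.1005 0.1005
 0.1005 0.1005] [0.6603 0.6603 0.6607]
[(np.int64(272), np.int64(225), [0.577, 0.172, 0.1]), (np.int64(270), np.int64(225), [0.584, 0.172, 0.101]), (np.int64(269), np.int64(225), [0.587, 0.174, 0.102]), (np.int64(274), np.int64(224), [0.571, 0.167, 0.101]), (np.int64(273), np.int64(224), [0.574, 0.166, 0.101]), (np.int64(272), np.int64(224), [0.578, 0.167, 0.101]), (np.int64(271), np.int64(224), [0.581, 0.166, 0.101]), (np.int64(269), np.int64(224), [0.587, 0.166, 0.1])]
s3 3757 [0.1001 0.1001 0.1002 0.1002 0.1002 0.1002 0.1004 0.1004 0.1006 0.1006
 0.1006 0.1006] [0.6078 0.6078 0.6085]
[(np.int64(274), np.int64(224), [0.571, 0.165, 0.1]), (np.int64(273), np.int64(224), [0.574, 0.171, 0.104]), (np.int64(272), np.int64(224), [0.578, 0.167, 0.101]), (np.int64(271), np.int64(224), [0.581, 0.167, 0.101]), (np.int64(270), np.int64(224), [0.584, 0.168, 0.102]), (np.int64(269), np.int64(224), [0.587, 0.171, 0.104]), (np.int64(268), np.int64(224), [0.59, 0.171, 0.103]), (np.int64(267), np.int64(224), [0.593, 0.171, 0.104])]
```

```bash
python3 -c "
from h import *
s=load('s3');cv2.imwrite('pics/c5.png',cv2.resize(s['image'][100:260,180:360,::-1],None,fx=3.7,fy=3.7,interpolation=2))"
```

```text
(no output)
```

View pics/c5.png

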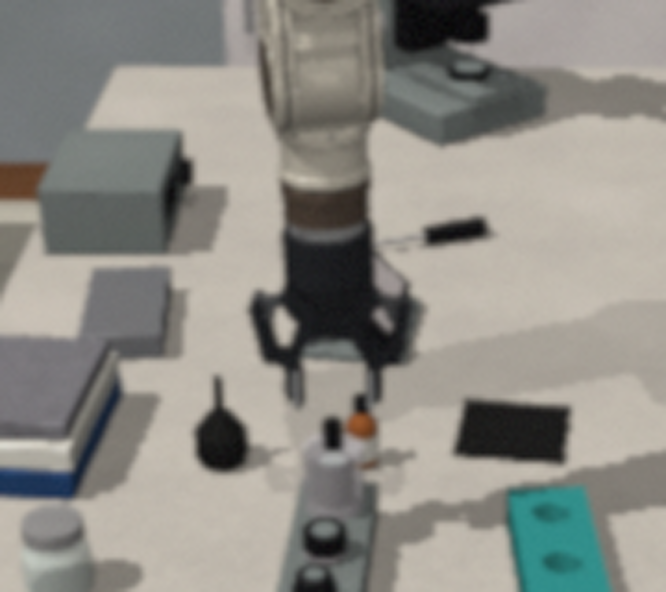

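```bash
python3 -c "
from h import *
s=load('s3');a=s['image'][185:240,240:300].astype(float);a=cv2.GaussianBlur(a,(3,3),0)
r=load('s1')['image'][185:240,240:300].astype(float)
r0=load('side0')['image'][185:240,240:300].astype(float);d=cv2.GaussianBlur(s['image'][185:240,240:300].astype(float),(3,3),0)-cv2.GaussianBlur(r0,(3,3),0)
f=lambda x:cv2.resize(np.clip(x,0,255).astype(np.uint8)[...,::-1],None,fx=6.6,fy=6.6,interpolation=2)
cv2.imwrite('pics/c6.png',np.hstack([f((a-60)*1.6),f(128+d*2)]))"
```

```text
(no output)
```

View pics/c6.png

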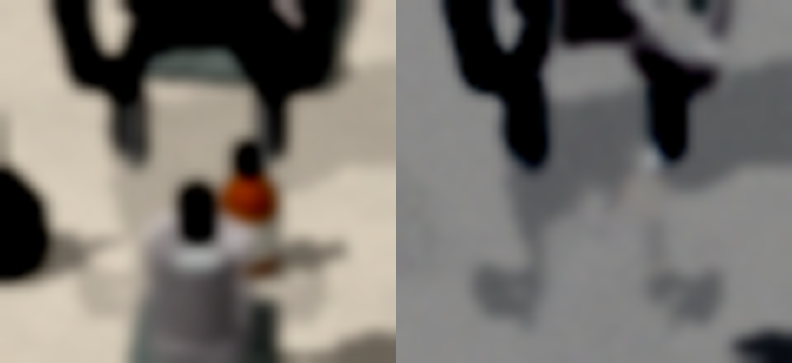

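The side view disagrees with the state. The visible fingertips stand at z≈0.15 in the camera, while the reported TCP is 0.112, so the tips should be near 0.10. The start picture shows the same offset of about 4 cm. I'll lower in stages and check by camera.

>>> send_rows(
  increments=[
    [[0.001, 0, 0.006, 0], [0, 0, 0.006, 0], [0, 0, 0.006, 0], [0, 0, 0.006, 0], [0, 0, 0.004, 0], [0, 0, 0, 0], [0, 0, 0, 0], [0, 0, 0, 0]],
  ],
)

```text
clock: 3.5
eef_pos: [0.5867, 0.144, 0.0838]
tool_rot: [1.0, -0.026, -0.006, 0.006]
ft_force: [0.3, 0.3, -1.1]
grip_width: 0.0558
```

```bash
python3 -c "
from h import *
np.set_printoptions(precision=4,suppress=True)
plan([.586,.145,.08],-3,8)
s=snap('side','s4');P=cloud(s)
for u in (259,260,261,280,281,282):
  print(u,[(v,P[v,u].round(3).tolist()) for v in range(206,222,2)])
cv2.imwrite('pics/c7.png',cv2.resize(s['image'][170:240,220:320,::-1],None,fx=7,fy=7,interpolation=2))"
```

```text
at [0.5867 0.144  0.0838] xang -2.9 zax [-0.011 -0.011 -1.   ] t 3.5 w 0.0558 F [ 0.3  0.3 -1.1]
[[-0.0, -0.0, 0.0, np.float64(0.0)], [-0.0, -0.0, 0.0, np.float64(0.0)], [-0.0, -0.0, 0.0, np.float64(0.0)], [-0.0, -0.0, 0.0, np.float64(0.0)], [-0.0, -0.0, 0.0, np.float64(0.0)], [-0.0, -0.0, 0.0, np.float64(0.0)], [-0.0, -0.0, 0.0, np.float64(0.0)], [-0.0, -0.0, 0.0, np.float64(0.0)]]
259 [(206, [0.618, 0.155, 0.161]), (208, [0.619, 0.151, 0.151]), (210, [0.618, 0.157, 0.147]), (212, [0.619, 0.154, 0.138]), (214, [0.619, 0.153, 0.13]), (216, [0.619, 0.154, 0.123]), (218, [0.637, -0.027, 0.004]), (220, [0.637, -0.026, -0.005])]
260 [(206, [0.616, 0.148, 0.157]), (208, [0.615, 0.152, 0.152]), (210, [0.616, 0.153, 0.145]), (212, [0.616, 0.156, 0.139]), (214, [0.616, 0.157, 0.132]), (216, [0.616, 0.158, 0.126]), (218, [0.634, -0.036, -0.002]), (220, [0.633, -0.02, -0.001])]
261 [(206, [0.613, 0.14, 0.152]), (208, [0.613, 0.143, 0.147]), (210, [0.613, 0.141, 0.137]), (212, [0.613, 0.146, 0.133]), (214, [0.613, 0.15, 0.128]), (216, [0.614, 0.146, 0.118]), (218, [0.63, -0.035, -0.001]), (220, [0.629, -0.013, 0.004])]
280 [(206, [0.551, 0.163, 0.166]), (208, [0.552, 0.156, 0.154]), (210, [0.552, 0.157, 0.148]), (212, [0.552, 0.156, 0.14]), (214, [0.552, 0.16, 0.135]), (216, [0.552, 0.152, 0.122]), (218, [0.558, 0.019, 0.033]), (220, [0.558, 0.019, 0.024])]
281 [(206, [0.549, 0.154, 0.161]), (208, [0.549, 0.149, 0.15]), (210, [0.549, 0.152, 0.145]), (212, [0.549, 0.15, 0.136]), (214, [0.549, 0.155, 0.132]), (216, [0.554, 0.025, 0.045]), (218, [0.554, 0.02, 0.033]), (220, [0.554, 0.018, 0.024])]
282 [(206, [0.545, 0.153, 0.16]), (208, [0.545, 0.155, 0.154]), (210, [0.545, 0.154, 0.146]), (212, [0.546, 0.152, 0.137]), (214, [0.546, 0.153, 0.131]), (216, [0.55, 0.018, 0.04]), (218, [0.551, 0.01, 0.028]), (220, [0.551, 0.017, 0.023])]
```

View pics/c7.png

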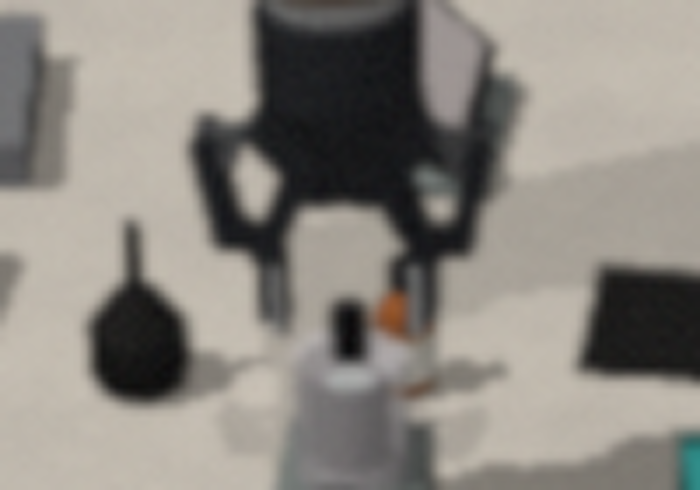

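>>> send_rows(
  increments=[
    [[0, 0, 0.006, 0], [0, 0, 0, 0], [0, 0, 0, 0], [0, 0, 0, 0], [0, 0, 0, 0], [0, 0, 0, 0], [0, 0, 0, 0], [0, 0, 0, 0]],
  ],
  hand=1,
)

```text
clock: 4.35
eef_pos: [0.5872, 0.1442, 0.0784]
tool_rot: [1.0, -0.025, -0.005, 0.006]
ft_force: [-0.2, 0.1, 0.4]
grip_width: 0.0147
```

```bash
python3 -c "
from h import *
plan([.586,.145,.2],-3,8)
s=snap('side','s5')
cv2.imwrite('pics/c8.png',cv2.resize(s['image'][170:240,220:320,::-1],None,fx=7,fy=7,interpolation=2))"
```

```text
at [0.5872 0.1442 0.0784] xang -2.9 zax [-0.01  -0.011 -1.   ] t 4.35 w 0.0147 F [-0.2  0.1  0.4]
[[-0.0, 0.0, -0.015, np.float64(0.0)], [-0.0, 0.0, -0.015, np.float64(0.0)], [-0.0, 0.0, -0.015, np.float64(0.0)], [-0.0, 0.0, -0.015, np.float64(0.0)], [-0.0, 0.0, -0.015, np.float64(0.0)], [-0.0, 0.0, -0.015, np.float64(0.0)], [-0.0, 0.0, -0.015, np.float64(0.0)], [-0.0, 0.0, -0.015, np.float64(0.0)]]
```

View pics/c8.png

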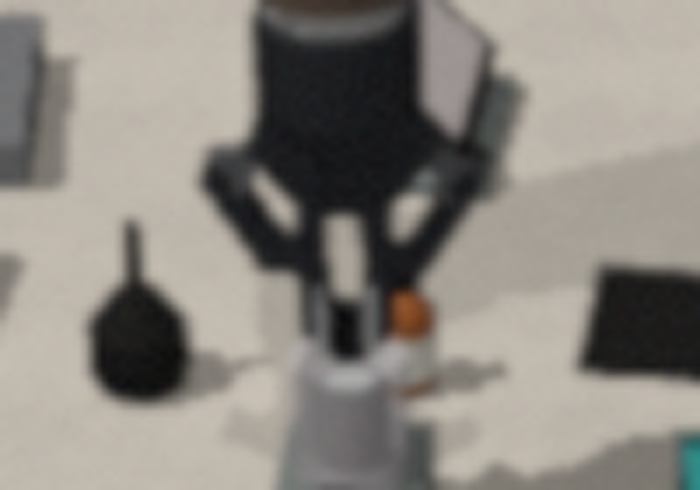

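>>> send_rows(
  increments=[
    [[0, 0, -0.005, 0], [0, 0, -0.01, 0], [0, 0, -0.015, 0], [0, 0, -0.018, 0], [0, 0, -0.018, 0], [0, 0, -0.018, 0], [0, 0, -0.018, 0], [0, 0, -0.01, 0]],
  ],
)

```text
clock: 5.2
eef_pos: [0.5873, 0.1452, 0.1972]
tool_rot: [1.0, -0.026, -0.006, 0.006]
ft_force: [-0.0, -0.7, -1.4]
grip_width: 0.0148
```

```bash
python3 -c "
from h import *
plan([.420,-.0515,.165],-3,8)
s=snap('side','s6');print(bot.get_obs()['eef_pos'])
cv2.imwrite('pics/c9.png',cv2.resize(s['image'][140:260,200:330,::-1],None,fx=5,fy=5,interpolation=2))"
```

```text
at [0.5873 0.1452 0.1972] xang -2.9 zax [-0.012 -0.011 -1.   ] t 5.2 w 0.0148 F [-0.  -0.7 -1.4]
[[-0.02, 0.026, 0.005, np.float64(0.0)], [-0.02, 0.026, 0.005, np.float64(0.0)], [-0.02, 0.026, 0.005, np.float64(0.0)], [-0.02, 0.026, 0.005, np.float64(0.0)], [-0.02, 0.026, 0.005, np.float64(0.0)], [-0.02, 0.026, 0.005, np.float64(0.0)], [-0.02, 0.026, 0.005, np.float64(0.0)], [-0.02, 0.026, 0.005, np.float64(0.0)]]
[0.5880384  0.14540833 0.19871679]
```

View pics/c9.png

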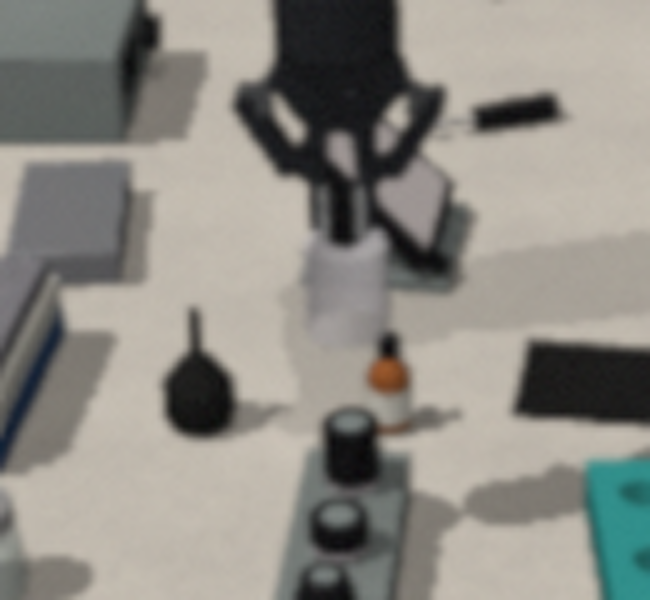

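>>> send_rows(
  increments=[
    [[-0.015, 0.02, 0, 0], [-0.022, 0.028, 0, 0], [-0.022, 0.028, 0, 0], [-0.022, 0.028, 0.005, 0], [-0.022, 0.028, 0.01, 0], [-0.022, 0.028, 0.01, 0], [-0.02, 0.022, 0.01, 0], [-0.01, 0.01, 0.01, 0]],
  ],
)

```text
clock: 6.05
eef_pos: [0.4188, -0.0431, 0.1544]
tool_rot: [1.0, -0.023, -0.003, 0.005]
ft_force: [1.5, 1.1, -0.0]
grip_width: 0.0146
```

```bash
python3 -c "
from h import *
plan([.420,-.0515,.06],-3,8)"
```

```text
at [ 0.4188 -0.0431  0.1544] xang -2.6 zax [-0.005 -0.011 -1.   ] t 6.05 w 0.0146 F [ 1.5  1.1 -0. ]
[[0.0, 0.001, 0.012, np.float64(0.0)], [0.0, 0.001, 0.012, np.float64(0.0)], [0.0, 0.001, 0.012, np.float64(0.0)], [0.0, 0.001, 0.012, np.float64(0.0)], [0.0, 0.001, 0.012, np.float64(0.0)], [0.0, 0.001, 0.012, np.float64(0.0)], [0.0, 0.001, 0.012, np.float64(0.0)], [0.0, 0.001, 0.012, np.float64(0.0)]]
```

>>> send_rows(
  increments=[
    [[0.001, 0.004, 0.01, 0], [0, 0.003, 0.016, 0], [0, 0.001, 0.02, 0], [0, 0, 0.02, 0], [0, 0, 0.016, 0], [0, 0, 0.01, 0], [0, 0, 0.004, 0], [0, 0, 0, 0]],
  ],
)

```text
clock: 6.85
eef_pos: [0.4208, -0.0522, 0.0519]
tool_rot: [1.0, -0.024, -0.002, 0.005]
ft_force: [0.6, -0.3, -0.0]
grip_width: 0.0147
```

```bash
python3 -c "
from h import *
plan([.420,-.0515,.0435],-3,8)
s=snap('side','s7');print(bot.get_obs()['eef_pos'])
cv2.imwrite('pics/c10.png',cv2.resize(s['image'][140:260,240:370,::-1],None,fx=5,fy=5,interpolation=2))"
```

```text
at [ 0.4208 -0.0522  0.0519] xang -2.7 zax [-0.004 -0.01  -1.   ] t 6.85 w 0.0147 F [ 0.6 -0.3 -0. ]
[[-0.0, -0.0, 0.001, np.float64(0.0)], [-0.0, -0.0, 0.001, np.float64(0.0)], [-0.0, -0.0, 0.001, np.float64(0.0)], [-0.0, -0.0, 0.001, np.float64(0.0)], [-0.0, -0.0, 0.001, np.float64(0.0)], [-0.0, -0.0, 0.001, np.float64(0.0)], [-0.0, -0.0, 0.001, np.float64(0.0)], [-0.0, -0.0, 0.001, np.float64(0.0)]]
[ 0.42104566 -0.05224904  0.05228011]
```

View pics/c10.png

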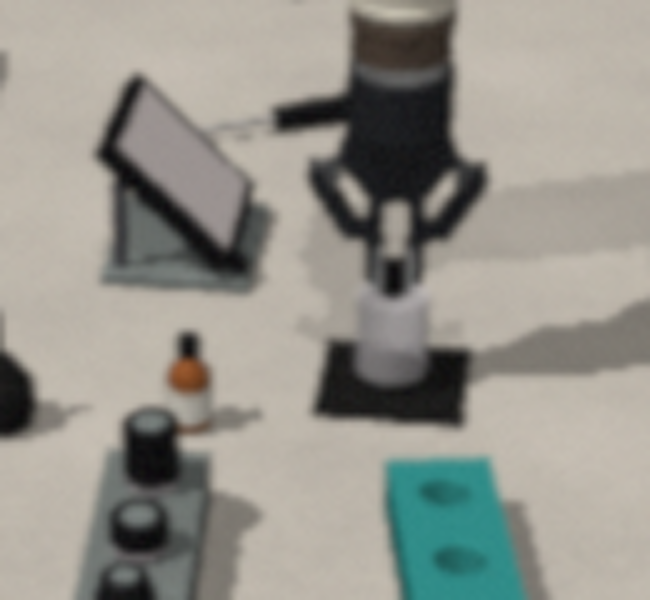

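>>> send_rows(
  increments=[
    [[0, 0, 0.003, 0], [0, 0, 0.003, 0], [0, 0, 0.002, 0], [0, 0, 0.002, 0], [0, 0, 0.001, 0], [0, 0, 0, 0], [0, 0, 0, 0], [0, 0, 0, 0]],
  ],
)

```text
clock: 7.7
eef_pos: [0.4236, -0.0524, 0.0425]
tool_rot: [1.0, -0.023, 0.001, 0.005]
ft_force: [-0.1, 0.4, -0.6]
grip_width: 0.015
```

```bash
python3 -c "
from h import *
plan([.420,-.0515,.0435],-3,8)"
```

```text
at [ 0.4236 -0.0524  0.0425] xang -2.7 zax [ 0.001 -0.01  -1.   ] t 7.7 w 0.015 F [-0.1  0.4 -0.6]
[[-0.0, -0.0, -0.0, np.float64(0.0)], [-0.0, -0.0, -0.0, np.float64(0.0)], [-0.0, -0.0, -0.0, np.float64(0.0)], [-0.0, -0.0, -0.0, np.float64(0.0)], [-0.0, -0.0, -0.0, np.float64(0.0)], [-0.0, -0.0, -0.0, np.float64(0.0)], [-0.0, -0.0, -0.0, np.float64(0.0)], [-0.0, -0.0, -0.0, np.float64(0.0)]]
```

>>> send_rows(
  increments=[
    [[0, 0, 0.001, 0], [0, 0, 0, 0], [0, 0, 0, 0], [0, 0, 0, 0], [0, 0, 0, 0], [0, 0, -0.005, 0], [0, 0, -0.015, 0], [0, 0, -0.02, 0]],
  ],
  hand=-0.3,
)

```text
clock: 8.5
eef_pos: [0.4213, -0.0518, 0.081]
tool_rot: [1.0, -0.023, -0.002, 0.005]
ft_force: [0.4, -0.7, 0.2]
grip_width: 0.0556
```

>>> send_rows(
  increments=[
    [[0, 0, -0.03, 0], [0, 0, -0.03, 0], [0.015, -0.018, -0.03, 0], [0.023, -0.028, -0.01, 0], [0.023, -0.028, 0, 0], [0.023, -0.028, 0, 0], [0.023, -0.028, 0, 0], [0.023, -0.028, 0, 0]],
  ],
)

```text
clock: 9.3
eef_pos: [0.5632, 0.1027, 0.1916]
tool_rot: [1.0, -0.028, 0.003, 0.005]
ft_force: [-0.5, 0.4, -1.0]
grip_width: 0.0554
```

```bash
python3 -c "
from h import *
s=snap('side','s8');t=snap('top','t8')
a=cv2.resize(s['image'][140:260,220:350,::-1],None,fx=5,fy=5,interpolation=2)
cv2.imwrite('pics/c11.png',a);cv2.imwrite('pics/c12.png',cv2.resize(t['image'][140:280,150:420,::-1],None,fx=2.9,fy=2.9,interpolation=2))
plan([.585,.145,.11],-3,8)"
```

```text
at [0.5647 0.1048 0.1903] xang -2.9 zax [ 0.006 -0.009 -1.   ] t 9.4 w 0.0556 F [-0.4 -1.1  0.1]
[[0.002, -0.005, 0.01, np.float64(0.0)], [0.002, -0.005, 0.01, np.float64(0.0)], [0.002, -0.005, 0.01, np.float64(0.0)], [0.002, -0.005, 0.01, np.float64(0.0)], [0.002, -0.005, 0.01, np.float64(0.0)], [0.002, -0.005, 0.01, np.float64(0.0)], [0.002, -0.005, 0.01, np.float64(0.0)], [0.002, -0.005, 0.01, np.float64(0.0)]]
```

View pics/c11.png

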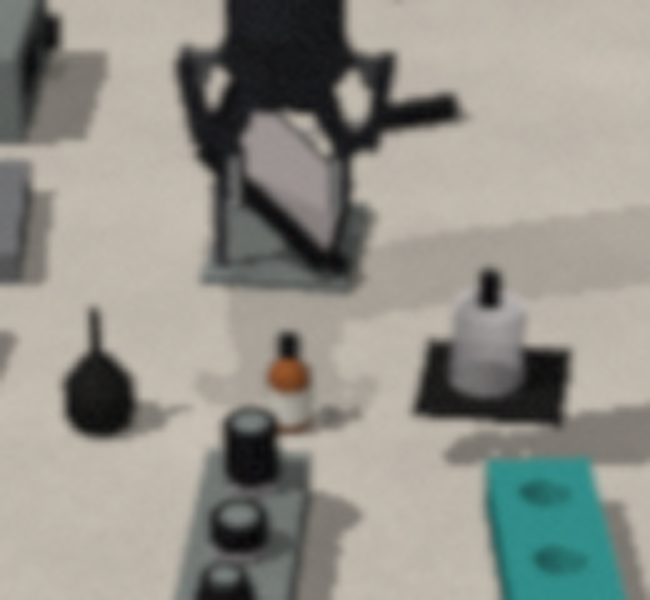

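View pics/c12.png

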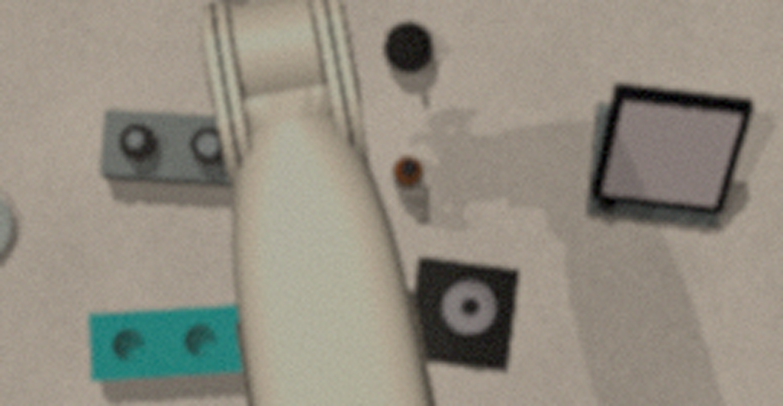

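```bash
python3 -c "
from h import *
s=load('s8');print(ptz(s,220+250/5,140+418/5,.088),ptz(s,220+250/5,140+420/5,.088))
plan([.586,.1455,.11],-3,8)"
```

```text
[0.58546275 0.14385367 0.088     ] [0.58533527 0.14628642 0.088     ]
at [0.5647 0.1048 0.1903] xang -2.9 zax [ 0.006 -0.009 -1.   ] t 9.4 w 0.0556 F [-0.4 -1.1  0.1]
[[0.002, -0.005, 0.01, np.float64(0.0)], [0.002, -0.005, 0.01, np.float64(0.0)], [0.002, -0.005, 0.01, np.float64(0.0)], [0.002, -0.005, 0.01, np.float64(0.0)], [0.002, -0.005, 0.01, np.float64(0.0)], [0.002, -0.005, 0.01, np.float64(0.0)], [0.002, -0.005, 0.01, np.float64(0.0)], [0.002, -0.005, 0.01, np.float64(0.0)]]
```

>>> send_rows(
  increments=[
    [[0.006, -0.015, 0, 0], [0.007, -0.015, 0, 0], [0.005, -0.008, 0.005, 0], [0.001, -0.001, 0.01, 0], [0, 0, 0.012, 0], [0, 0, 0.012, 0], [0, 0, 0.012, 0], [0, 0, 0.008, 0]],
  ],
  hand=-0.5,
)

```text
clock: 10.2
eef_pos: [0.5829, 0.1388, 0.1264]
tool_rot: [1.0, -0.027, 0.001, 0.006]
ft_force: [0.2, 0.1, 0.1]
grip_width: 0.0638
```

```bash
python3 -c "
from h import *
plan([.587,.1445,.023],-3,8)"
```

```text
at [0.5829 0.1388 0.1264] xang -3.1 zax [ 0.001 -0.012 -1.   ] t 10.2 w 0.0638 F [0.2 0.1 0.1]
[[0.0, -0.001, 0.013, np.float64(-0.0)], [0.0, -0.001, 0.013, np.float64(-0.0)], [0.0, -0.001, 0.013, np.float64(-0.0)], [0.0, -0.001, 0.013, np.float64(-0.0)], [0.0, -0.001, 0.013, np.float64(-0.0)], [0.0, -0.001, 0.013, np.float64(-0.0)], [0.0, -0.001, 0.013, np.float64(-0.0)], [0.0, -0.001, 0.013, np.float64(-0.0)]]
```

>>> send_rows(
  increments=[
    [[0.004, -0.006, 0.005, 0], [0, 0, 0.012, 0], [0, 0, 0.012, 0], [0, 0, 0.012, 0], [0, 0, 0.008, 0], [0, 0, 0.003, 0], [0, 0, 0, 0], [0, 0, 0, 0]],
  ],
)

```text
clock: 11.0
eef_pos: [0.5855, 0.1424, 0.0675]
tool_rot: [1.0, -0.028, -0.001, 0.007]
ft_force: [0.2, -0.7, 0.9]
grip_width: 0.0643
```

```bash
python3 -c "
from h import *
s=snap('side','s9')
plan([.587,.1445,.023],-3,8)
cv2.imwrite('pics/c13.png',cv2.resize(s['image'][170:250,220:320,::-1],None,fx=7,fy=7,interpolation=2))"
```

```text
at [0.5856 0.1424 0.0676] xang -3.2 zax [-0.003 -0.014 -1.   ] t 11.05 w 0.0641 F [-0.1 -0.8  0.8]
[[0.0, -0.0, 0.006, np.float64(-0.0)], [0.0, -0.0, 0.006, np.float64(-0.0)], [0.0, -0.0, 0.006, np.float64(-0.0)], [0.0, -0.0, 0.006, np.float64(-0.0)], [0.0, -0.0, 0.006, np.float64(-0.0)], [0.0, -0.0, 0.006, np.float64(-0.0)], [0.0, -0.0, 0.006, np.float64(-0.0)], [0.0, -0.0, 0.006, np.float64(-0.0)]]
```

View pics/c13.png

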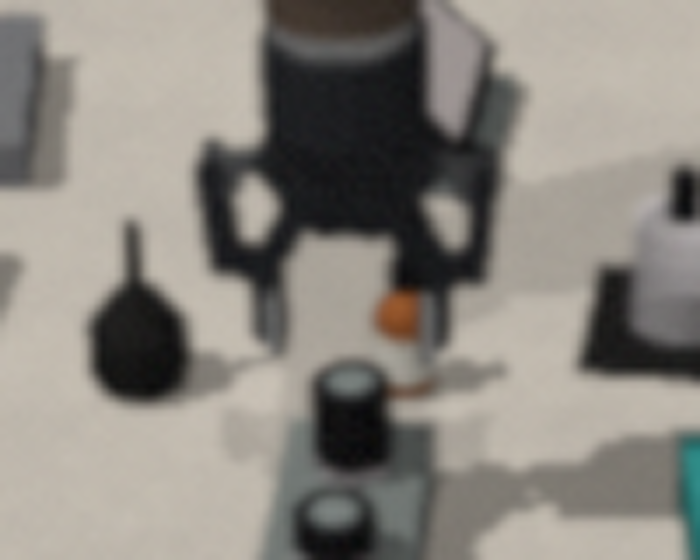

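>>> send_rows(
  increments=[
    [[0.001, -0.002, 0.006, 0], [0, 0, 0.01, 0], [0, 0, 0.01, 0], [0, 0, 0.01, 0], [0, 0, 0.008, 0], [0, 0, 0.003, 0], [0, 0, 0, 0], [0, 0, 0, 0]],
  ],
)

```text
clock: 11.85
eef_pos: [0.5869, 0.1439, 0.0166]
tool_rot: [1.0, -0.028, -0.001, 0.007]
ft_force: [0.0, -0.1, 0.1]
grip_width: 0.0638
```

```bash
python3 -c "
from h import *
s=snap('side','s10')
plan([.587,.1445,.02],-3,8)
cv2.imwrite('pics/c14.png',cv2.resize(s['image'][170:250,220:320,::-1],None,fx=7,fy=7,interpolation=2))"
```

```text
at [0.5869 0.1439 0.0167] xang -3.2 zax [-0.002 -0.014 -1.   ] t 11.9 w 0.064 F [-0.2 -0.3  0.3]
[[0.0, -0.0, -0.0, np.float64(-0.0)], [0.0, -0.0, -0.0, np.float64(-0.0)], [0.0, -0.0, -0.0, np.float64(-0.0)], [0.0, -0.0, -0.0, np.float64(-0.0)], [0.0, -0.0, -0.0, np.float64(-0.0)], [0.0, -0.0, -0.0, np.float64(-0.0)], [0.0, -0.0, -0.0, np.float64(-0.0)], [0.0, -0.0, -0.0, np.float64(-0.0)]]
```

View pics/c14.png

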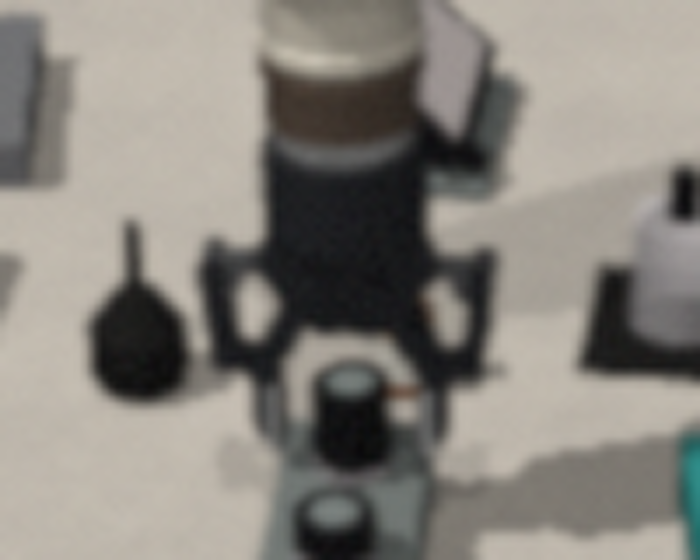

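>>> send_rows(
  increments=[
    [[0, 0, 0, 0], [0, 0, 0, 0], [0, 0, 0, 0], [0, 0, 0, 0], [0, 0, 0, 0], [0, 0, 0, 0], [0, 0, 0, 0], [0, 0, 0, 0]],
  ],
  hand=1,
)

```text
clock: 12.7
eef_pos: [0.5876, 0.1441, 0.0178]
tool_rot: [1.0, -0.028, -0.0, 0.007]
ft_force: [-0.5, -0.1, -1.7]
grip_width: 0.0368
```

>>> send_rows(
  increments=[
    [[0, 0, -0.005, 0], [0, 0, -0.01, 0], [0, 0, -0.015, 0], [0, 0, -0.02, 0], [0, 0, -0.025, 0], [0, 0, -0.03, 0], [0, 0, -0.03, 0], [0, 0, -0.03, 0]],
  ],
)

```text
clock: 13.5
eef_pos: [0.5849, 0.1455, 0.1883]
tool_rot: [1.0, -0.028, -0.004, 0.008]
ft_force: [0.5, 0.4, -0.4]
grip_width: 0.0367
```

```bash
python3 -c "
from h import *
s=snap('side','s11')
plan([.587,.1445,.02],-3,8)
print(bot.get_obs()['joint_pos'])
cv2.imwrite('pics/c15.png',cv2.resize(s['image'][120:260,200:330,::-1],None,fx=4.2,fy=4.2,interpolation=2))"
```

```text
at [0.5879 0.1463 0.1949] xang -3.2 zax [ 0.002 -0.013 -1.   ] t 13.55 w 0.0367 F [1.7 0.8 3.2]
[[-0.0, -0.0, 0.022, np.float64(-0.0)], [-0.0, -0.0, 0.022, np.float64(-0.0)], [-0.0, -0.0, 0.022, np.float64(-0.0)], [-0.0, -0.0, 0.022, np.float64(-0.0)], [-0.0, -0.0, 0.022, np.float64(-0.0)], [-0.0, -0.0, 0.022, np.float64(-0.0)], [-0.0, -0.0, 0.022, np.float64(-0.0)], [-0.0, -0.0, 0.022, np.float64(-0.0)]]
[ 0.25093321  0.4587027   0.29877024  1.41157014 -0.0127488   1.87712105]
```

View pics/c15.png

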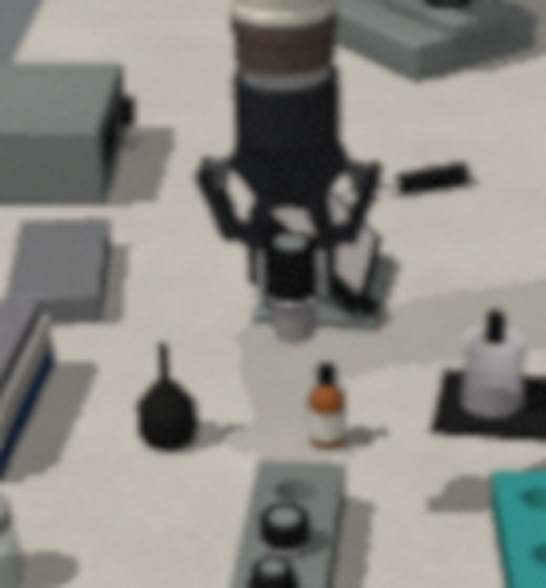

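```bash
python3 -c "
from h import *
plan([.65,-.068,.27],-6,8)"
```

```text
at [0.5879 0.1463 0.1949] xang -3.2 zax [ 0.002 -0.013 -1.   ] t 13.55 w 0.0367 F [1.7 0.8 3.2]
[[0.009, 0.026, -0.009, np.float64(0.4)], [0.009, 0.026, -0.009, np.float64(0.4)], [0.01, 0.026, -0.009, np.float64(0.4)], [0.01, 0.026, -0.009, np.float64(0.4)], [0.01, 0.026, -0.009, np.float64(0.4)], [0.01, 0.026, -0.009, np.float64(0.4)], [0.01, 0.026, -0.009, np.float64(0.4)], [0.01, 0.026, -0.009, np.float64(0.4)]]
```

>>> send_rows(
  increments=[
    [[0.009, 0.02, -0.009, 0.4], [0.009, 0.026, -0.009, 0.4], [0.01, 0.026, -0.009, 0.4], [0.01, 0.026, -0.009, 0.4], [0.01, 0.026, -0.009, 0.4], [0.01, 0.026, -0.009, 0.4], [0.01, 0.026, -0.009, 0.4], [0.01, 0.024, -0.009, 0.4]],
  ],
)

```text
clock: 14.35
eef_pos: [0.6516, -0.0605, 0.2814]
tool_rot: [0.999, -0.052, 0.008, 0.004]
ft_force: [1.1, 0.2, -1.3]
grip_width: 0.0366
```

```bash
python3 -c "
from h import *
plan([.75,-.079,.27],-6,8)
print(bot.get_obs()['joint_pos'])"
```

```text
at [ 0.6516 -0.0605  0.2814] xang -6.0 zax [ 0.015 -0.01  -1.   ] t 14.35 w 0.0366 F [ 1.1  0.2 -1.3]
[[0.012, 0.001, 0.002, np.float64(0.0)], [0.012, 0.001, 0.002, np.float64(0.0)], [0.012, 0.001, 0.002, np.float64(0.0)], [0.012, 0.001, 0.002, np.float64(0.0)], [0.012, 0.001, 0.002, np.float64(0.0)], [0.012, 0.001, 0.002, np.float64(0.0)], [0.012, 0.001, 0.002, np.float64(0.0)], [0.012, 0.001, 0.002, np.float64(0.0)]]
[-0.08835982  0.55523506  0.67609119  1.67613054 -0.00843062  1.5869514 ]
```

>>> send_rows(
  increments=[
    [[0.025, 0.001, 0, 0], [0.025, 0.001, 0, 0], [0.025, 0.001, 0, 0], [0.025, 0.001, 0, 0], [0.025, 0.001, 0, 0], [0.025, 0.001, 0, 0], [0.025, 0.001, 0, 0], [0.025, 0.001, 0, 0]],
  ],
)

```text
clock: 15.15
eef_pos: [0.7918, -0.091, 0.2507]
tool_rot: [0.997, -0.056, 0.046, 0.007]
ft_force: [0.1, 0.7, 0.2]
grip_width: 0.0367
```

```bash
python3 -c "
from h import *
plan([.75,-.079,.27],-6,8)
print(bot.get_obs()['joint_pos'],R.from_quat(bot.get_obs()['tool_rot']).as_matrix())"
```

```text
at [ 0.7918 -0.091   0.2507] xang -6.4 zax [ 0.091 -0.019 -0.996] t 15.15 w 0.0367 F [0.1 0.7 0.2]
[[-0.005, -0.001, -0.003, np.float64(-0.0)], [-0.005, -0.001, -0.003, np.float64(-0.0)], [-0.005, -0.001, -0.003, np.float64(-0.0)], [-0.005, -0.001, -0.003, np.float64(-0.0)], [-0.005, -0.001, -0.003, np.float64(-0.0)], [-0.005, -0.001, -0.003, np.float64(-0.0)], [-0.005, -0.001, -0.003, np.float64(-0.0)], [-0.005, -0.001, -0.003, np.float64(-0.0)]]
[-0.11066434  0.92091451  1.2753755   1.83290714 -0.00911826  1.57166997] [[ 0.98955018 -0.11213429  0.09064406]
 [-0.11083614 -0.99365232 -0.01924647]
 [ 0.09222686  0.00899871 -0.99569736]]
```

>>> send_rows(
  increments=[
    [[0.02, 0, -0.01, 0], [0.03, 0, -0.02, 0], [0.03, 0, -0.02, 0], [0.03, 0, -0.02, 0], [0.03, 0, -0.02, 0], [0.03, 0, -0.02, 0], [0.03, 0, -0.02, 0], [0.03, 0, -0.02, 0]],
  ],
)

```text
clock: 15.95
eef_pos: [0.8366, -0.0945, 0.3482]
tool_rot: [0.986, -0.055, 0.158, 0.013]
ft_force: [-0.1, -0.2, -1.8]
grip_width: 0.0365
```

```bash
python3 -c "
from h import *
plan([.75,-.079,.27],-6,8)
print(bot.get_obs()['joint_pos'],R.from_quat(bot.get_obs()['tool_rot']).as_matrix())"
```

```text
at [ 0.8366 -0.0945  0.3482] xang -6.2 zax [ 0.31  -0.044 -0.95 ] t 15.95 w 0.0365 F [-0.1 -0.2 -1.8]
[[-0.013, -0.001, 0.006, np.float64(-0.0)], [-0.013, -0.001, 0.006, np.float64(-0.0)], [-0.013, -0.001, 0.006, np.float64(-0.0)], [-0.013, -0.001, 0.006, np.float64(-0.0)], [-0.013, -0.001, 0.006, np.float64(-0.0)], [-0.013, -0.001, 0.006, np.float64(-0.0)], [-0.013, -0.001, 0.006, np.float64(-0.0)], [-0.013, -0.001, 0.006, np.float64(-0.0)]]
[-0.1086007   0.81468397  1.27464167  1.71228587 -0.0097858   1.57117568] [[ 0.94407881 -0.11178626  0.31019194]
 [-0.10331419 -0.99368992 -0.04366376]
 [ 0.31311561  0.0091748  -0.9496707 ]]
```

>>> send_rows(
  increments=[
    [[0.035, 0, -0.02, 0], [0.035, 0, -0.02, 0], [0.035, 0, -0.02, 0], [0.035, 0, -0.02, 0], [0.035, 0, -0.02, 0], [0.035, 0, -0.02, 0], [0.035, 0, -0.02, 0], [0.035, 0, -0.02, 0]],
  ],
)

```text
clock: 16.75
eef_pos: [0.8643, -0.0961, 0.4804]
tool_rot: [0.958, -0.052, 0.281, 0.02]
ft_force: [-0.3, -0.3, -0.5]
grip_width: 0.0366
```

```bash
python3 -c "
from h import *
plan([.75,-.079,.27],-6,8)
print(bot.get_obs()['joint_pos'],R.from_quat(bot.get_obs()['tool_rot']).as_matrix())"
```

```text
at [ 0.8643 -0.0961  0.4804] xang -6.1 zax [ 0.537 -0.068 -0.841] t 16.75 w 0.0366 F [-0.3 -0.3 -0.5]
[[-0.026, -0.001, 0.014, np.float64(-0.0)], [-0.026, -0.001, 0.014, np.float64(-0.0)], [-0.026, -0.001, 0.014, np.float64(-0.0)], [-0.026, -0.001, 0.014, np.float64(-0.0)], [-0.026, -0.001, 0.014, np.float64(-0.0)], [-0.026, -0.001, 0.014, np.float64(-0.0)], [-0.026, -0.001, 0.014, np.float64(-0.0)], [-0.026, -0.001, 0.014, np.float64(-0.0)]]
[-0.10658853  0.68800006  1.27439189  1.58520719 -0.01093848  1.57041311] [[ 0.83610143 -0.11194731  0.53703091]
 [-0.08907247 -0.99366964 -0.06845979]
 [ 0.5412952   0.00940466 -0.84078003]]
```

>>> send_rows(
  increments=[
    [[0.035, 0, -0.02, 0], [0.035, 0, -0.02, 0], [0.035, 0, -0.02, 0], [0.035, 0, -0.02, 0], [0.035, 0, -0.02, 0], [0.035, 0, -0.02, 0], [0.025, 0, -0.015, 0], [0.0, 0, 0, 0]],
  ],
)

```text
clock: 17.55
eef_pos: [0.8492, -0.0929, 0.6201]
tool_rot: [0.922, -0.05, 0.383, 0.026]
ft_force: [-0.0, -0.0, -1.1]
grip_width: 0.0373
```

```bash
python3 -c "
from h import *
plan([.43,-.25,.3],None,16)
print(bot.get_obs()['joint_pos'],R.from_quat(bot.get_obs()['tool_rot']).as_matrix())"
```

```text
at [ 0.8492 -0.0929  0.6201] xang -5.9 zax [ 0.704 -0.086 -0.705] t 17.55 w 0.0373 F [-0.  -0.  -1.1]
[[-0.032, 0.013, -0.003, 0], [-0.032, 0.013, -0.003, 0], [-0.032, 0.013, -0.003, 0], [-0.032, 0.013, -0.003, 0], [-0.032, 0.013, -0.003, 0], [-0.032, 0.013, -0.003, 0], [-0.032, 0.013, -0.003, 0], [-0.032, 0.013, -0.003, 0]]
[[-0.032, 0.013, -0.003, 0], [-0.032, 0.013, -0.003, 0], [-0.032, 0.013, -0.003, 0], [-0.032, 0.013, -0.003, 0], [-0.032, 0.013, -0.003, 0], [-0.032, 0.013, -0.003, 0], [-0.032, 0.013, -0.003, 0], [-0.032, 0.013, -0.003, 0]]
[-0.10411885  0.55187769  1.27542205  1.50627677 -0.01249139  1.56985127] [[ 0.70150643 -0.11206788  0.70379651]
 [-0.072355   -0.99365534 -0.08610351]
 [ 0.7089806   0.00947897 -0.70516428]]
```

>>> send_rows(
  increments=[
    [[-0.02, 0.008, 0, 0], [-0.032, 0.013, -0.002, 0], [-0.032, 0.013, -0.002, 0], [-0.032, 0.013, -0.002, 0], [-0.032, 0.013, -0.002, 0], [-0.032, 0.013, -0.002, 0], [-0.032, 0.013, -0.002, 0], [-0.032, 0.013, -0.002, 0]],
  ],
)

```text
clock: 18.35
eef_pos: [0.6583, -0.1719, 0.4467]
tool_rot: [0.923, -0.048, 0.382, 0.025]
ft_force: [0.9, 0.8, 0.1]
grip_width: 0.037
```

```bash
python3 -c "
from h import *
plan([.42,-.24,.3],None,8)
print(bot.get_obs()['joint_pos'])"
```

```text
at [ 0.6583 -0.1719  0.4467] xang -5.7 zax [ 0.702 -0.083 -0.707] t 18.35 w 0.037 F [0.9 0.8 0.1]
[[-0.033, 0.012, -0.007, 0], [-0.033, 0.012, -0.007, 0], [-0.033, 0.012, -0.007, 0], [-0.033, 0.012, -0.007, 0], [-0.033, 0.012, -0.007, 0], [-0.033, 0.012, -0.007, 0], [-0.033, 0.012, -0.007, 0], [-0.033, 0.012, -0.007, 0]]
[-0.32768298 -0.02647012  0.00497053  0.82801982  0.14831072  1.40808596]
```

>>> send_rows(
  increments=[
    [[-0.033, 0.012, -0.007, 0], [-0.033, 0.012, -0.007, 0], [-0.033, 0.012, -0.007, 0], [-0.033, 0.012, -0.007, 0], [-0.03, 0.01, -0.006, 0], [-0.025, 0.008, -0.005, 0], [-0.015, 0.005, -0.003, 0], [0, 0, 0, 0]],
  ],
)

```text
clock: 19.15
eef_pos: [0.4638, -0.2249, 0.3183]
tool_rot: [0.926, -0.052, 0.374, 0.023]
ft_force: [-0.2, 0.2, -0.7]
grip_width: 0.0371
```

```bash
python3 -c "
from h import *
np.set_printoptions(precision=4,suppress=True)
plan([.48,-.245,.18],None,8)
s=snap('side','s20');t=snap('top','t20')
o=bot.get_obs();print(o['joint_pos'],o['eef_pos'],o['tool_rot'])
cv2.imwrite('pics/c20.png',cv2.resize(s['image'][80:240,200:380,::-1],None,fx=3.7,fy=3.7,interpolation=2));cv2.imwrite('pics/c21.png',cv2.resize(t['image'][140:330,250:450,::-1],None,fx=3,fy=3,interpolation=2))"
```

```text
at [ 0.4638 -0.2249  0.3183] xang -6.3 zax [ 0.69  -0.082 -0.719] t 19.15 w 0.0371 F [-0.2  0.2 -0.7]
[[-0.01, 0.002, 0.014, 0], [-0.01, 0.002, 0.014, 0], [-0.01, 0.002, 0.014, 0], [-0.01, 0.002, 0.014, 0], [-0.01, 0.002, 0.014, 0], [-0.01, 0.002, 0.014, 0], [-0.01, 0.002, 0.014, 0], [-0.01, 0.002, 0.014, 0]]
[-0.6984 -0.2885 -0.505   0.6709  0.3929  1.1233] [ 0.4659 -0.2251  0.3207] [ 0.925  -0.0508  0.3758  0.0236]
```

View pics/c20.png

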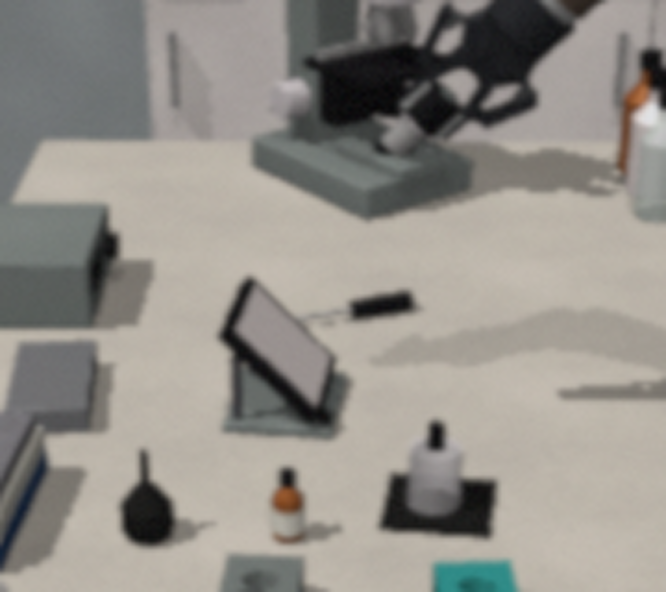

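View pics/c21.png

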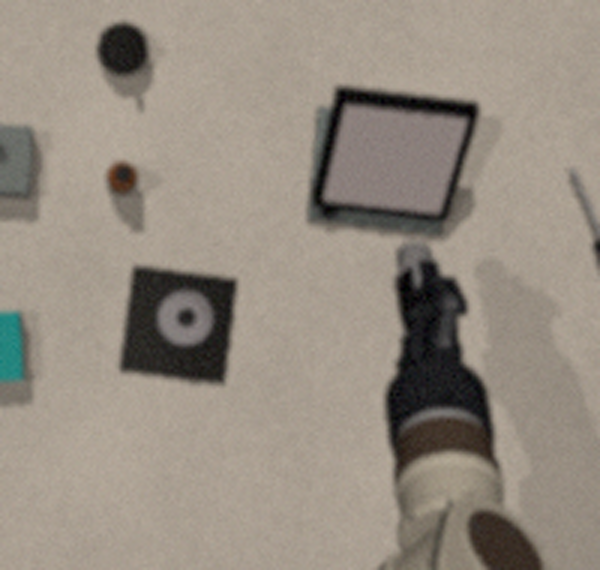

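```bash
cat >> h.py <<'E'
SC=np.array([.583,-.2585,.078]);SN=np.array([-.706,.0737,.7043]);SN/=np.linalg.norm(SN)
SY=np.cross([0,0,1],SN);SY=-SY/np.linalg.norm(SY) if SY[1]>0 else SY/np.linalg.norm(SY)
def tri(c1,p1,c2,p2):
    A=[];b=[]
    for c,p in((c1,p1),(c2,p2)):
        d=ray(c,*p);d/=np.linalg.norm(d);Q=np.eye(3)-np.outer(d,d);A.append(Q);b.append(Q@c['eye'])
    x,r,_,_=np.linalg.lstsq(np.vstack(A),np.hstack(b),rcond=None);return x,r
def inscr(p):
    sx=np.cross(SY,SN);d=np.array(p)-SC;return np.array([d@sx,d@SY,d@SN])
E
python3 - <<'E'
from h import *
np.set_printoptions(precision=4,suppress=True)
s=load('s20');t=load('t20');P=cloud(s);T=cloud(t)
print(tri(s,(200+388/3.7,80+141/3.7),t,(250+413/3,140+246/3)))
print([P[v,u].round(3).tolist() for u,v in((306,116),(308,114),(316,108))],[T[v,u].round(3).tolist() for u,v in((388,224),(388,228))])
e=np.array([.4659,-.2251,.3207]);z=R.from_quat([.925,-.0508,.3758,.0236]).as_matrix()[:,2]
A=e+.008*z;B=e+[0,0,.04]+.048*z
print(A,B,proj(s,A),proj(s,B),proj(t,A),proj(t,B));print(inscr(A),inscr(B))
for q in(A,B): print(proj(s,q-z*.078),proj(t,q-z*.078))
E
```

```text
(array([ 0.4734, -0.2241,  0.3177]), array([0.]))
[[0.467, -0.218, 0.327], [0.46, -0.214, 0.336], [0.432, -0.205, 0.362]] [[0.47, -0.221, 0.337], [0.458, -0.215, 0.36]]
[ 0.4714 -0.2258  0.315 ] [ 0.4992 -0.229   0.3263] [304.6204 118.5785] [297.1545 115.3131] [388.0409 223.977 ] [390.1814 212.4699]
[-0.0877 -0.021   0.2481] [-0.1154 -0.0206  0.2363]
[319.8361 104.322 ] [390.9992 244.9428]
[312.2276 100.9667] [393.2737 232.9732]
```

```bash
python3 -c "
from h import *
z=-SN;print(SC+.105*SN-.008*z)
plan(SC+.105*SN-.008*z,None,8)"
```

```text
[ 0.50321826 -0.25017151  0.15758963]
at [ 0.4659 -0.2251  0.3207] xang -6.1 zax [ 0.693 -0.082 -0.716] t 19.25 w 0.0369 F [ 0.8  0.1 -1.7]
[[-0.011, 0.002, 0.018, 0], [-0.011, 0.002, 0.018, 0], [-0.011, 0.002, 0.018, 0], [-0.011, 0.002, 0.018, 0], [-0.011, 0.002, 0.018, 0], [-0.011, 0.002, 0.018, 0], [-0.011, 0.002, 0.018, 0], [-0.011, 0.002, 0.018, 0]]
```

>>> send_rows(
  increments=[
    [[-0.006, 0.002, 0.008, 0], [-0.012, 0.002, 0.016, 0], [-0.016, 0.003, 0.02, 0], [-0.016, 0.003, 0.02, 0], [-0.014, 0.002, 0.018, 0], [-0.01, 0.002, 0.014, 0], [-0.005, 0.001, 0.008, 0], [0, 0, 0, 0]],
  ],
)

```text
clock: 20.05
eef_pos: [0.4901, -0.2431, 0.1902]
tool_rot: [0.924, -0.045, 0.38, 0.025]
ft_force: [-0.4, 1.3, -0.5]
grip_width: 0.0365
```

```bash
python3 -c "
from h import *
o=bot.get_obs();z=R.from_quat(o['tool_rot']).as_matrix()[:,2];print(inscr(o['eef_pos']+.008*z),o['joint_pos'],np.arccos(-z@SN))
plan([.503,-.25,.1575],None,8)"
```

```text
[-0.01335012 -0.00560548  0.13771134] [-0.69891771 -0.09464806 -0.73500035  0.24007628  0.39939855  1.11420892] 0.010855707778716606
at [ 0.4901 -0.2431  0.1902] xang -5.2 zax [ 0.699 -0.08  -0.71 ] t 20.05 w 0.0365 F [-0.4  1.3 -0.5]
[[-0.002, 0.001, 0.004, 0], [-0.002, 0.001, 0.004, 0], [-0.002, 0.001, 0.004, 0], [-0.002, 0.001, 0.004, 0], [-0.002, 0.001, 0.004, 0], [-0.002, 0.001, 0.004, 0], [-0.002, 0.001, 0.004, 0], [-0.002, 0.001, 0.004, 0]]
```

>>> send_rows(
  increments=[
    [[-0.003, 0.002, 0.006, 0], [-0.004, 0.002, 0.008, 0], [-0.004, 0.002, 0.008, 0], [-0.002, 0.001, 0.006, 0], [0, 0, 0.004, 0], [0, 0, 0, 0], [0, 0, 0, 0], [0, 0, 0, 0]],
  ],
)

```text
clock: 20.85
eef_pos: [0.5083, -0.2533, 0.1612]
tool_rot: [0.922, -0.042, 0.383, 0.026]
ft_force: [0.5, -0.2, 0.1]
grip_width: 0.0369
```

>>> send_rows(
  increments=[
    [[0, 0, 0, 0], [0, 0, 0, 0], [0, 0, 0, 0], [0, 0, 0, 0], [0, 0, 0, 0], [0, 0, 0, 0], [0, 0, 0, 0], [0, 0, 0, 0]],
  ],
)

```text
clock: 21.65
eef_pos: [0.5085, -0.2537, 0.1626]
tool_rot: [0.922, -0.042, 0.384, 0.027]
ft_force: [-0.8, 0.3, -1.2]
grip_width: 0.0363
```

```bash
python3 -c "
from h import *
np.set_printoptions(precision=4,suppress=True)
o=bot.get_obs();z=R.from_quat(o['tool_rot']).as_matrix()[:,2];p=o['eef_pos']+.008*z;print(p,inscr(p),o['joint_pos'],o['joint_vel'],np.arccos(-z@SN))
s=snap('side','s30');t=snap('top','t30');print(proj(s,p),proj(t,p),bot.get_obs()['eef_pos'],o['eef_pos'])
cv2.imwrite('pics/c30.png',cv2.resize(s['image'][110:250,230:360,::-1],None,fx=4.2,fy=4.2,interpolation=2));cv2.imwrite('pics/c31.png',cv2.resize(t['image'][140:330,250:450,::-1],None,fx=3,fy=3,interpolation=2))"
```

```text
[ 0.5141 -0.2543  0.157 ] [-0.0075  0.003   0.1046] [-0.6906 -0.0055 -0.7528  0.1206  0.3966  1.118 ] [ 0.0005  0.0001 -0.001  -0.001  -0.0004 -0.0007] 0.00830136711230764
[293.0024 154.8149] [385.4256 213.1957] [ 0.5084 -0.2537  0.1625] [ 0.5085 -0.2537  0.1626]
```

View pics/c30.png

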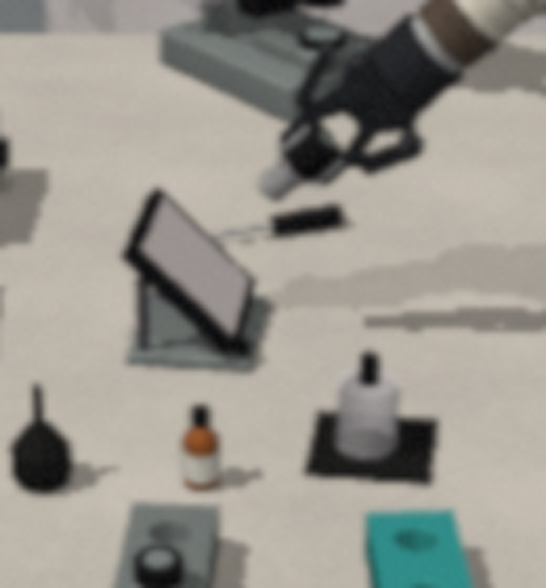

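View pics/c31.png

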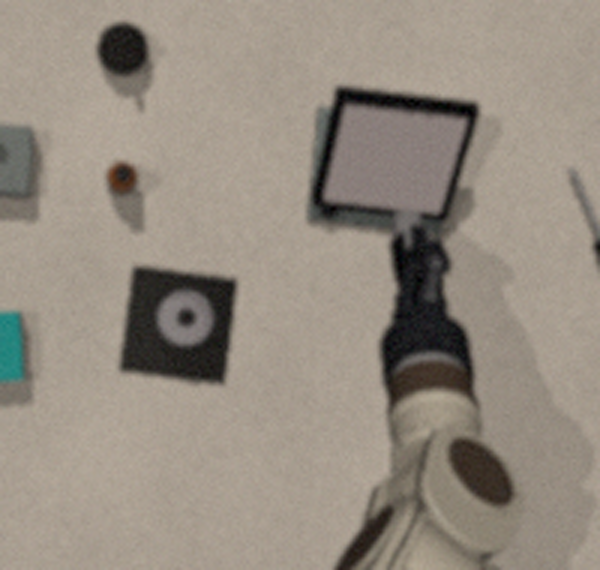

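The barrel tip is at side-view (293.8,154.8) and top-view about (385,212). The predicted positions are (293.0,154.8) and (385.4,213.2). It sits in front of the middle of the screen, and the cover is upright on the mat. The arm is still, so I'm handing in.

```bash
python3 -c "
from h import *
print(order.job_done());o=bot.get_obs();print(o['clock'],o['eef_pos'],o['grip_width'])"
```

```text
the job is handed in; nothing more can be done
None
the job is handed in; nothing more can be done
```

I stood the dust cover upright on the mat and let it go. I then drew the uncovered eyepiece from the grey rack's −y socket and left it held in front of the light screen. The job was handed in at about 21.8 s; the interface gives no verdict.

**How the 45° tilt was made:** the move rows can only shift the tool and turn it about its own axis. I pushed outward against the elbow's reach limit at the screen's heading, which tipped the whole tool forward, then carried the eyepiece to the screen. The elbow joint stayed at 1.275 rad, inside its 1.28 rad range.

**Last checks:**
- **Eyepiece position:** the barrel end is about 105 mm from the screen face, −7 mm and +3 mm off its middle, and about 157 mm above the bench.
- **Eyepiece hold:** its axis is 0.01 rad from square. Joint speeds were about zero, and it was still gripped, with the finger opening at 36 mm.
- **Camera agreement:** both cameras put the barrel tip within about 2 pixels of where the state predicts.
- **Cover:** it stands upright at the centre of the mat.
- **Bystanders:** those visible in the last two pictures looked unmoved; I did not measure them, and those crops leave out the dish and part of the rack.

**What disagreed:**
- **Fingertip height:** the cameras put the fingertips about 40 mm farther back along the tool axis than the reported TCP implies. I set every grasp by the camera, and the final camera check agreed with that correction.
- **Finger opening:** the gripper read 15 mm on the 18 mm knob and 37 mm on the 38 mm head.

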